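# Vent a pressure sprayer, find its thread hand and hold the cap off

## Task

I want to refill the left one of the two pressure sprayers in the twin holder: first press its spray head right down to its stop and keep it there for a good second to let the pressure out. Then unscrew its black cap - the water and the solvent sprayer have opposite threads so that their caps cannot be swapped, and nobody remembers which one this is, so try it both ways - lift the cap straight up until its dip tube is well clear of the neck, and finish while still holding it up there, upright. Leave the right sprayer and the other things on the counter as they are.

Things in the scene. Friction and masses are not known exactly. Their poses are not given: they have to be found in the camera images.
- holder: grey steel twin bench holder fixed to the counter, 105 x 262 x 8 mm plate with two dark clamp rings 26 mm tall; origin at the centre of its underside, y along the row towards its left place, x away from the robot (it may be turned up to 0.35 rad either way). The two sprayers stand 140 mm apart on the plate (8 mm above the counter), at y = +70 mm (left) and y = -70 mm (right)
- sprayer_1: one of two pressure sprayers, alike outside: aluminium can 66 mm in diameter with a plain paper band, clamped so that it cannot turn, tip or lift. Origin: centre of its underside, z up. Shoulder slopes in from 78 to 97 mm height, then a 29 mm neck. A brass air valve sticks out 13 mm on its +x side, 72 mm up. Which of the two stands on the left differs between starts
- cap_1: black fluted round screw cap of sprayer_1, 48 mm in diameter, 32 mm tall (fluted side 28 mm), 0.05 to 0.1 kg; the spray head stands on its top, a thin white dip tube reaches 40 mm below its lower edge. Origin: centre of its lower edge, z up; seated it is 102 mm above the can's underside, 110 mm above the counter. 20 to 30 N of grip is ample; it loosens with under 0.2 N m
- neck_1 (a point): centre of the rim of sprayer_1's neck, 122 mm above its underside. Coarse thread, right-hand on one sprayer and left-hand on the other, unseen under the cap: turned the tight way the cap stops hard within 0.2 rad; loosened, it may stay at one height, is free to lift straight up after about 1.1 rad (not before 1.0) and stays so until about 2.2 rad
- head_top_1 (a point): centre of the top of the spray head on cap_1: grey round push button, 23 mm in diameter and 12 mm tall, with a small brass nozzle in its side; this top is 58 mm above the cap's origin, 168 mm above the counter, when up
- head_1 (a joint): travel of that spray head in m: 0 up, 0.008 down at its stop. Spring return: about 2.5 N starts it, about 7.5 N holds it at the stop; it rises again when let go
- sprayer_2: one of two pressure sprayers, alike outside: aluminium can 66 mm in diameter with a plain paper band, clamped so that it cannot turn, tip or lift. Origin: centre of its underside, z up. Shoulder slopes in from 78 to 97 mm height, then a 29 mm neck. A brass air valve sticks out 13 mm on its +x side, 72 mm up. Which of the two stands on the left differs between starts
- cap_2: black fluted round screw cap of sprayer_2, 48 mm in diameter, 32 mm tall (fluted side 28 mm), 0.05 to 0.1 kg; the spray head stands on its top, a thin white dip tube reaches 40 mm below its lower edge. Origin: centre of its lower edge, z up; seated it is 102 mm above the can's underside, 110 mm above the counter. 20 to 30 N of grip is ample; it loosens with under 0.2 N m
- neck_2 (a point): centre of the rim of sprayer_2's neck, 122 mm above its underside. Coarse thread, right-hand on one sprayer and left-hand on the other, unseen under the cap: turned the tight way the cap stops hard within 0.2 rad; loosened, it may stay at one height, is free to lift straight up after about 1.1 rad (not before 1.0) and stays so until about 2.2 rad
- head_top_2 (a point): centre of the top of the spray head on cap_2: grey round push button, 23 mm in diameter and 12 mm tall, with a small brass nozzle in its side; this top is 58 mm above the cap's origin, 168 mm above the counter, when up
- head_2 (a joint): travel of that spray head in m: 0 up, 0.008 down at its stop. Spring return: about 2.5 N starts it, about 7.5 N holds it at the stop; it rises again when let go
- staples_box: orange card box 47 x 86 x 27 mm lying on the counter, to be left alone; origin at the centre of its underside
- calculator: grey desk calculator 116 x 67 x 15 mm, to be left alone; origin at the centre of its underside
- date_stamp: hand stamp with a dark turned knob, 30 x 52 x 66 mm, standing, to be left alone; origin at the centre of its underside
Things that resemble listed ones, but are neither listed nor needed, are in the scene too. Leave any green look-alike of the cap_1 alone.

How it is judged:
On the way, in this order (a step that is already met when the one before it is completed fails the run):
1. the left sprayer's spray head is held down at its stop (((y of sprayer_1 in the frame of holder above 0 m and value of joint head_1 above 0.0068 m) or (y of sprayer_2 in the frame of holder above 0 m and value of joint head_2 above 0.0068 m))), for 0.6 s.
2. the left sprayer's cap is unscrewed and lifted off, held by the fingers (((y of sprayer_1 in the frame of holder above 0 m and z of cap_1 in the frame of sprayer_1 above 0.167 m and contact force between the fingers and cap_1 above 1 N and angle between cap_1's own z axis and vertical below 0.35 rad and contact force between cap_1 and sprayer_1 below 0.2 N and contact force between cap_1 and holder below 0.2 N) or (y of sprayer_2 in the frame of holder above 0 m and z of cap_2 in the frame of sprayer_2 above 0.167 m and contact force between the fingers and cap_2 above 1 N and angle between cap_2's own z axis and vertical below 0.35 rad and contact force between cap_2 and sprayer_2 below 0.2 N and contact force between cap_2 and holder below 0.2 N))), for 0.2 s.
At the end, for the whole second after the job is handed in: the left sprayer's cap is held by the fingers (more than 1 N), upright within 0.35 rad, still, at least 65 mm above its seat so that the dip tube is out of the neck, touching neither sprayer nor holder; the right sprayer's cap is still on (((y of sprayer_1 in the frame of holder above 0 m and z of cap_1 in the frame of sprayer_1 above 0.167 m and contact force between the fingers and cap_1 above 1 N and angle between cap_1's own z axis and vertical below 0.35 rad and contact force between cap_1 and sprayer_1 below 0.2 N and contact force between cap_1 and holder below 0.2 N and linear speed of cap_1 below 0.03 m/s and z of cap_2 in the frame of sprayer_2 below 0.106 m) or (y of sprayer_2 in the frame of holder above 0 m and z of cap_2 in the frame of sprayer_2 above 0.167 m and contact force between the fingers and cap_2 above 1 N and angle between cap_2's own z axis and vertical below 0.35 rad and contact force between cap_2 and sprayer_2 below 0.2 N and contact force between cap_2 and holder below 0.2 N and linear speed of cap_2 below 0.03 m/s and z of cap_1 in the frame of sprayer_1 below 0.106 m))); the arm keeps its last pose, push and grip.
It fails at once if the right sprayer's head is pressed or its cap turned or lifted ((y of sprayer_1 in the frame of holder above 0 m and (value of joint head_2 above 0.004 m or distance of cap_2 from where it was at the start of the episode above 0.01 m or angle between the x axis of cap_2 and the x axis of sprayer_2, either way round above 0.5 rad)) or (y of sprayer_2 in the frame of holder above 0 m and (value of joint head_1 above 0.004 m or distance of cap_1 from where it was at the start of the episode above 0.01 m or angle between the x axis of cap_1 and the x axis of sprayer_1, either way round above 0.5 rad))).
It fails at once if a bystander is shoved or tipped (distance of any of staples_box, calculator, date_stamp from where it was at the start of the episode above 0.03 m or angle between any of staples_box, calculator, date_stamp's own z axis and vertical above 0.5 rad).
It also fails if it takes over 48 s, if anything falls off the work surface, if the arm or the gripper's body presses on something with over 40 N, if the wrist force passes 120 N, or if a joint passes its speed limit or range.

## Robot

A 6-joint arm with a two-finger parallel gripper is mounted at the origin on a cart in front of the work surface, level with it; the furniture and walls round the work are solid. World frame = base frame: x ahead of the robot, y to its left, z up, the work surface at z = 0. Lengths are in m, angles in rad, forces in N, time in s.
With the tool pointing down it reaches from about 0.275 to 0.825 m from the base axis. Payload 5.2 kg.
Tool frame: the origin (TCP) lies midway between the tips of the shut fingers; the grasp point (between the pads) lies tcp_to_grasp behind it (tcp_to_grasp is the distance from the TCP to the grasp point, in m); z points along the fingers, y is the line along which they close (so a half turn about z gives the same grasp; the last joint's range is limited). The gripper opens to 93 mm and grips with 3 to 60 N. Pads are 15 mm wide; open, the fingers measure 128 mm over their backs; the gripper's body (75 mm by 188 mm) begins 65 mm behind the grasp point.
Start: joints at [1.146, 0.259, 1.535, -0, 1.348, -0.203], TCP at [0.121, 0.537, 0.219] pointing down, gripper open.
Joint ranges: [-3.14, 3.14], [-0.91, 2.08], [0.19, 2.58], [-1.22, 4.36], [0.22, 2.71], [-3.12, 3.12]. Speed limits (rad/s): [2.57, 2.57, 3.14, 3.14, 3.14, 3.14].

## Interface

Orientations are given as a unit quaternion [w, x, y, z].
In Python, from bench import * gives the robot as it stands.
- The arm moves only by the shell command python3 -m crank 'ROWS' [OPENING] [FORCE]. ROWS is a JSON object of lists of equal length, an entry for each row: "dp": the shift along the tool's x, y, z in mm, a list of three; "dr": the turn, a rotation vector about the tool's x, y, z in rad, a list of three. In form: {"dp": [[tx, ty, tz], ...], "dr": [[rx, ry, rz], ...]}. A call has 1 to 5 rows; each row is the pose to reach, as a shift and turn from the pose commanded when the call began, along the tool's axes at that moment; what a row does not reach only later rows make up. A row lasts 1/12 s, in which the tool goes at most 41.7 mm and 7.16 degrees, less where a joint would pass 70% of its speed; a pose out of reach is approached as far as the arm can. A call with a gripper value outside its range is refused whole. OPENING is the finger opening in mm, from 0 to 93, set as the call begins (- or left out, the last holds). The fingers move at their own pace and stop on an object; FORCE is the grip in N (left out, the last holds). Time passes only in rows, so rows that repeat a pose let the fingers close. It gives the time, the measured TCP pose, the force, the opening and the grip force at its end, in the units of the state.
- read_state(): the state, without advancing time (a new reading comes with each control period).
- snapshot(name): name is "side" or "top" or "wrist"; returns (picture, depth): 384x512x3 uint8, blue, green, red; 384x512 float32, m along the optical axis (not along the pixel's ray), 0 where there is no reading.
- camera_params(name): a dict with "fx", "fy", "cx", "cy" (pixels), "dist" ([k1, k2, p1, p2, k3] as OpenCV has them; the pictures are not rectified), "xyz" and "orientation" of the camera in the world. Camera axes: x right, y up, looking along -z (the intrinsics and any distortion apply to the point x, -y, -z); pixel columns grow to the right and rows downward; lengths in m; the calibration is good to about 2 mm. A picture is of the moment at which its call begins: read the wrist's pose just before it. camera_params takes no time and is no camera call; for the wrist camera it gives the pose at the moment of the call.
- close_job(): hands the job in; it is judged then, once.
The state is a dict: "clock": time; "joint_positions": joint angles; "dq": joint speeds; "tau": joint torques, N m; "tcp_pos": TCP position; "orientation": TCP orientation; "contact_force": force on the tool from outside, world axes, zero at the start; "ft_torque": the same for the moment, N m; "opening": finger opening in m; "grasp_force": force on a finger pad.
Only numpy, scipy, OpenCV 4.12 (cv2) and the standard library are available. Lean on these libraries where they do the work, as an engineer would, in place of code of your own. Each camera call takes 0.05 s, during which the arm holds its last target. There are 200 camera calls.

## Working session

There is one attempt and no reset: what is moved stays moved. The work goes in short steps, Python scripts to look and compute and a shell command to move; the robot and the scene stay as the last step left them, time stands still between calls to the robot, and variables do not carry over. Pictures are saved under pics/ and viewed, at most 10 in all, crops included, and the job is handed in when it is done.

```bash
mkdir -p pics; ls
python3 - <<'E'
from bench import *
import cv2,numpy as np
s=read_state();print(s)
ims=[]
for n in("side","top"):
    im,d=snapshot(n);np.savez(f"pics/{n}.npz",im=im,d=d);cv2.imwrite(f"pics/{n}1.png",im);print(n,camera_params(n))
E
```

```text
pics
{'clock': 0.0, 'joint_positions': array([ 1.14616925e+00,  2.59356634e-01,  1.53611872e+00, -9.89194106e-06,
        1.34798459e+00, -2.02785826e-01]), 'dq': array([ 7.84720483e-05,  1.22776451e-04, -2.77966754e-04, -1.04540971e-04,
       -2.84546528e-03, -2.07136871e-03]), 'tau': array([-2.33403327e-03, -4.37285328e+01, -2.83997530e+01,  7.15973368e-02,
        4.11428302e-02, -7.81989070e-05]), 'tcp_pos': array([0.12075054, 0.53600393, 0.21779607]), 'orientation': array([-2.83523049e-04,  1.10692175e-01,  9.93854301e-01, -8.89568865e-04]), 'contact_force': array([-0.02826931,  0.03841337, -0.1115013 ]), 'ft_torque': array([ 0.04521906,  0.04002453, -0.00456211]), 'grasp_force': 0.0, 'opening': 0.09310416068688823}
side {'fx': 441.038403935206, 'fy': 441.038403935206, 'cx': 252.20901901002685, 'cy': 188.63671809310904, 'dist': array([-0.07351175,  0.        ,  0.        ,  0.        ,  0.        ]), 'xyz': array([0.68106395, 1.06403468, 0.65682834]), 'orientation': array([0.03797576, 0.02587111, 0.53039819, 0.84650239])}
top {'fx': 473.35810370042424, 'fy': 473.35810370042424, 'cx': 254.51390228088528, 'cy': 186.40532501438085, 'dist': array([-0.03021894,  0.        ,  0.        ,  0.        ,  0.        ]), 'xyz': array([0.28237576, 0.01128841, 1.33334212]), 'orientation': array([-0.66299737, -0.07708298,  0.08936588,  0.73926074])}
```

View pics/top1.png

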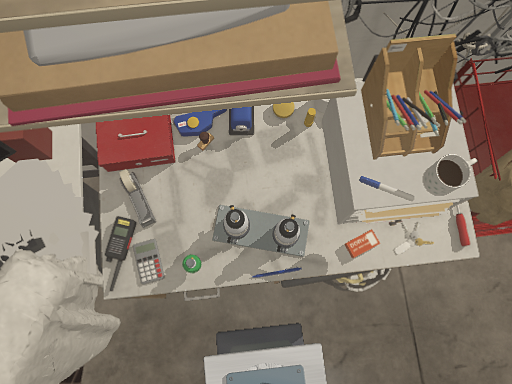

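View pics/side1.png

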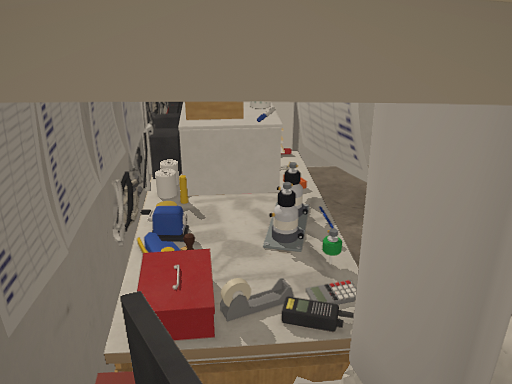

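The top view has the robot at the bottom. The left sprayer's head is at about (235,212) and the right one's at (288,227). The green decoy is at (192,263), and a shelf overhangs at the far top. In the side view the left sprayer is the near one, with its head at about (287,188).

```bash
cat > h.py <<'E'
from bench import *
import cv2,numpy as np
from scipy.spatial.transform import Rotation as R
def rot(q): return R.from_quat([q[1],q[2],q[3],q[0]]).as_matrix()
def K(c): return np.array([[c["fx"],0,c["cx"]],[0,c["fy"],c["cy"]],[0,0,1.]])
def rays(c,uv):
    p=cv2.undistortPoints(np.float64(uv).reshape(-1,1,2),K(c),np.array(c["dist"]))[:,0]
    return np.c_[p[:,0],-p[:,1],-np.ones(len(p))]@rot(c["orientation"]).T
def plane(c,uv,z):
    r=rays(c,uv);return c["xyz"]+r*((z-c["xyz"][2])/r[:,2])[:,None]
def cloud(c,d):
    v,u=np.mgrid[:d.shape[0],:d.shape[1]]
    P=c["xyz"]+rays(c,np.c_[u.ravel(),v.ravel()])*d.reshape(-1,1)
    P=P.reshape(*d.shape,3);P[d==0]=np.nan;return P
E
python3 - <<'E'
from h import *
for n in("top","side"):
    z=np.load(f"pics/{n}.npz");c=camera_params(n);P=cloud(c,z["d"])
    if n=="top":
        print(plane(c,[[235,212],[288,227]],.168))
        print("shelf",[P[y,x].round(3) for x,y in[(300,105),(345,80),(200,60),(240,118),(180,130),(135,140)]])
    ws=(P[...,0]>.2)&(P[...,0]<.6)&(abs(P[...,1])<.25)
    for a,b in((.155,.18),(.120,.139)):
        m=(ws&(P[...,2]>a)&(P[...,2]<b)).astype(np.uint8)
        k,l,st,ce=cv2.connectedComponentsWithStats(m)
        for i in range(1,k):
            if st[i,4]>25:
                q=P[l==i];print(n,a,st[i],ce[i].round(1),np.median(q,0).round(4),q.min(0).round(3),q.max(0).round(3))
im=np.load("pics/top.npz")["im"];cv2.imwrite("pics/crop1.png",cv2.resize(im[180:290,170:330],None,fx=5,fy=5,interpolation=cv2.INTER_CUBIC))
E
```

```text
[[ 0.50088647  0.03109204  0.168     ]
 [ 0.44901268 -0.09593127  0.168     ]]
shelf [array([ 0.839, -0.194, -0.001]), array([ 0.593, -0.166,  0.668]), array([0.611, 0.048, 0.74 ]), array([ 0.783, -0.008,  0.083]), array([0.785, 0.169, 0.032]), array([0.751, 0.29 , 0.079])]
top 0.155 [230 212   9  10  69] [234.2 216.3] [0.4911 0.0338 0.1669] [0.478 0.024 0.16 ] [0.501 0.045 0.171]
top 0.155 [285 221  10  11  73] [289.2 226. ] [ 0.4516 -0.0994  0.1666] [ 0.44  -0.112  0.156] [ 0.464 -0.089  0.17 ]
top 0.12 [226 214  19  15  60] [235.2 223.2] [0.4748 0.0348 0.1368] [0.467 0.01  0.121] [0.499 0.057 0.139]
top 0.12 [279 226   9  12  28] [282.6 232.6] [ 0.4398 -0.083   0.1352] [ 0.43  -0.094  0.122] [ 0.458 -0.077  0.139]
side 0.155 [240 143  10   8  42] [243.8 146.5] [ 0.5861 -0.2478  0.1692] [ 0.569 -0.25   0.156] [ 0.598 -0.242  0.18 ]
side 0.155 [248 143  13   8  51] [254.5 146.6] [ 0.5496 -0.2481  0.1655] [ 0.533 -0.25   0.155] [ 0.572 -0.244  0.179]
side 0.155 [262 142  19   9  86] [270.9 145.9] [ 0.4984 -0.2482  0.167 ] [ 0.469 -0.25   0.155] [ 0.527 -0.243  0.18 ]
side 0.155 [289 162   9   7  47] [292.9 164.7] [ 0.4556 -0.0912  0.1666] [ 0.444 -0.107  0.155] [ 0.465 -0.084  0.172]
side 0.155 [283 182  10   7  62] [287.2 185. ] [0.4937 0.0407 0.1663] [0.48  0.027 0.157] [0.505 0.051 0.17 ]
side 0.12 [240 155  29   6  90] [254.5 157.5] [ 0.5526 -0.2482  0.1284] [ 0.507 -0.25   0.12 ] [ 0.598 -0.244  0.139]
side 0.12 [269 155  12   5  28] [274.1 157.2] [ 0.489  -0.2477  0.1289] [ 0.468 -0.25   0.121] [ 0.504 -0.241  0.137]
side 0.12 [284 173  17  10 102] [292.2 177.8] [ 0.4588 -0.0791  0.1296] [ 0.433 -0.1    0.12 ] [ 0.478 -0.072  0.139]
side 0.12 [278 194  18  11 119] [286.5 199.5] [0.4975 0.0555 0.1301] [0.472 0.033 0.12 ] [0.517 0.062 0.139]
```

View pics/crop1.png

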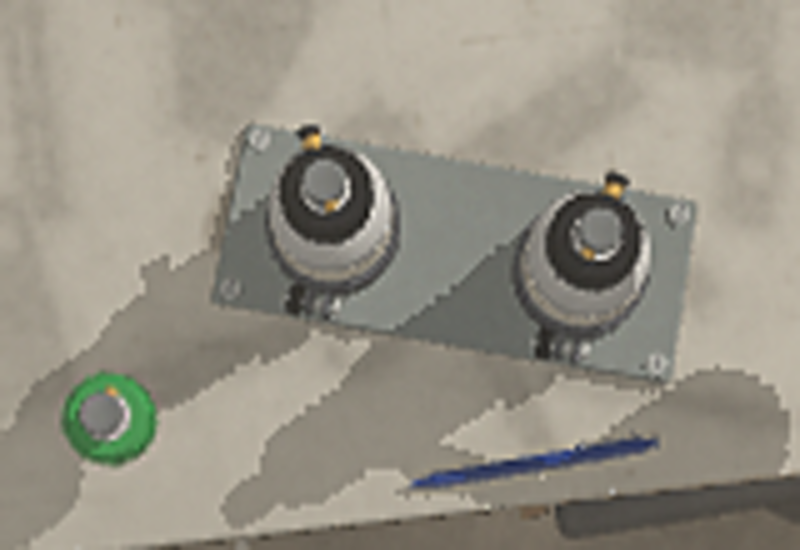

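Both views put the left head at about (0.492, 0.036) and the right head at about (0.453, -0.096). The height of 0.167 and the spacing of 0.139 m match the given sizes, and the holder yaw is about -0.29. I'm moving above the left one, closing the fingers and turning the wrist to mid-range.

```bash
cat >> h.py <<'E'
def to(p,yaw_j6=None,s=None):
    s=s or read_state();M=rot(s["orientation"]);print("dp mm",(M.T@(np.array(p)-s["tcp_pos"])*1000).round(1),"j",s["joint_positions"].round(3),"tcp",s["tcp_pos"].round(4),"t",s["clock"],"zaxis",M[:,2].round(3),"yaxis",M[:,1].round(3),"F",s["contact_force"].round(1),"T",s["ft_torque"].round(2))
E
python3 -m crank '{"dp":[[-471,-408,-32],[-471,-408,-32],[-471,-408,-32],[-471,-408,-32],[-471,-408,-32]],"dr":[[0,0,1.5],[0,0,1.5],[0,0,1.5],[0,0,1.5],[0,0,1.5]]}' 0 25
python3 -c "
from h import *
to([.491,.035,.25])
import bench;print([ (k,getattr(bench,k)) for k in dir(bench) if not k.startswith('_')])"
```

```text
clock: 0.52
tcp_pos: [0.2446, 0.3673, 0.2291]
orientation: [-0.0, 0.413, 0.911, -0.0]
contact_force: [0.7, 0.4, 0.2]
opening: 0.064
grasp_force: 0.0
dp mm [-412.3  -33.5  -20.9] j [ 0.73   0.052  1.758 -0.     1.332  0.011] tcp [0.2446 0.3673 0.2291] t 0.5167 zaxis [-0. -0. -1.] yaxis [ 0.753  0.659 -0.001] F [0.7 0.4 0.2] T [-0.05 -0.05 -0.01]
[('Unreachable', <class 'bench.Unreachable'>), ('camera_params', <function make.<locals>.<lambda> at 0x7f8ffa9e4900>), ('close_job', <function connect.<locals>.done at 0x7f8ffa95ba60>), ('read_state', <function make.<locals>.<lambda> at 0x7f8ffa9e4860>), ('snapshot', <function make.<locals>.drawn_camera at 0x7f8ffa9e4360>), ('tcp_to_grasp', 0.0188)]
```

```bash
python3 -m crank '{"dp":[[-412,-33,-21],[-412,-33,-21],[-412,-33,-21],[-412,-33,-21],[-412,-33,-21]],"dr":[[0,0,0.88],[0,0,0.88],[0,0,0.88],[0,0,0.88],[0,0,0.88]]}' >/dev/null
python3 -c "
from h import *
to([.491,.035,.25])"
```

```text
dp mm [-176.3  105.3  -10.1] j [0.231 0.005 1.78  0.    1.357 0.138] tcp [0.3698 0.2008 0.2399] t 0.9333 zaxis [-0.  0. -1.] yaxis [ 0.996  0.093 -0.   ] F [0.9 0.6 1.3] T [-0.05  0.05 -0.04]
```

```bash
python3 -m crank '{"dp":[[-176,105,-10],[-176,105,-10],[-176,105,-10],[-176,105,-10],[-176,105,-10]],"dr":[[0,0,0.26],[0,0,0.26],[0,0,0.26],[0,0,0.26],[0,0,0.26]]}' >/dev/null
python3 -m crank '{"dp":[[0,0,0],[0,0,0]],"dr":[[0,0,0],[0,0,0]]}' >/dev/null
python3 - <<'E'
from h import *
to([.491,.035,.25])
c=camera_params("wrist");im,d=snapshot("wrist");np.savez("pics/w1.npz",im=im,d=d)
cv2.imwrite("pics/w1.png",im);print(c)
uv,_=cv2.projectPoints(np.zeros((1,3)),np.zeros(3),np.zeros(3),K(c),c["dist"]) if 0 else (0,0)
P=cloud(c,d);m=((abs(P[...,2]-.168)<.006)&(abs(P[...,0]-.49)<.04)&(abs(P[...,1]-.035)<.04)).astype(np.uint8)
k,l,st,ce=cv2.connectedComponentsWithStats(m)
for i in range(1,k):
  if st[i,4]>100: q=P[l==i];print(st[i],ce[i],q.mean(0),q.min(0),q.max(0),plane(c,[ce[i]],.168))
E
```

```text
dp mm [-1.3 -0.6 -0.9] j [-0.153  0.136  1.613  0.     1.393  0.012] tcp [0.4918 0.0362 0.2491] t 1.5167 zaxis [-0.002  0.    -1.   ] yaxis [ 0.986 -0.164 -0.002] F [-0.2  0.5 -0.2] T [-0.04  0.06 -0.03]
{'fx': 281.397639835678, 'fy': 281.397639835678, 'cx': 258.86684157187665, 'cy': 189.6071119818604, 'dist': array([-0.06922144,  0.        ,  0.        ,  0.        ,  0.        ]), 'xyz': array([0.50225039, 0.10361685, 0.41559002]), 'orientation': array([ 0.98870042, -0.12550064,  0.01131726, -0.08119725])}
[244 184  29  24 498] [259.09036145 195.81526104] [0.49054569 0.03478371 0.1679827 ] [0.47638484 0.0232494  0.16204117] [0.50203064 0.04551139 0.17038029] [[0.49056039 0.03481381 0.168     ]]
```

View pics/w1.png

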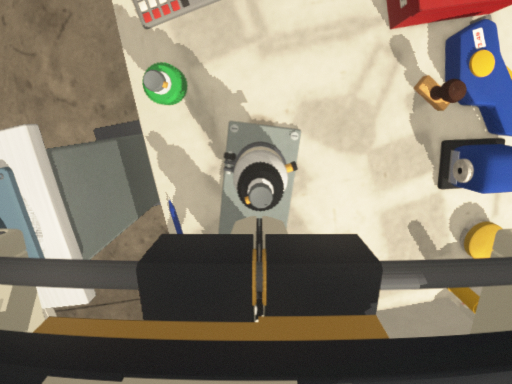

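The wrist view shows the left head at (259,196), which comes to (0.4906, 0.0348) at height 0.168 and agrees with the first measurement. I'm descending to just above it.

```bash
python3 -m crank '{"dp":[[-1.3,-0.6,30],[-1.3,-0.6,60],[-1.3,-0.6,76],[-1.3,-0.6,78],[-1.3,-0.6,78]],"dr":[[0,0,0],[0,0,0],[0,0,0],[0,0,0],[0,0,0]]}'
python3 -m crank '{"dp":[[0,0,2],[0,0,4],[0,0,6],[0,0,8],[0,0,8]],"dr":[[0,0,0],[0,0,0],[0,0,0],[0,0,0],[0,0,0]]}'
```

```text
clock: 1.98
tcp_pos: [0.489, 0.0382, 0.1714]
orientation: [-0.001, 0.761, 0.649, -0.001]
contact_force: [0.3, 0.4, -0.1]
opening: 0.0005
grasp_force: 0.0
clock: 2.4
tcp_pos: [0.4912, 0.037, 0.1647]
orientation: [0.001, 0.762, 0.648, 0.001]
contact_force: [0.5, 1.3, 4.5]
opening: 0.0003
grasp_force: 2.2
```

```bash
python3 -m crank '{"dp":[[0,0,2],[0,0,4],[0,0,5],[0,0,6],[0,0,6]],"dr":[[0,0,0],[0,0,0],[0,0,0],[0,0,0],[0,0,0]]}'
python3 -m crank '{"dp":[[0,0,1],[0,0,2],[0,0,2],[0,0,2],[0,0,2]],"dr":[[0,0,0],[0,0,0],[0,0,0],[0,0,0],[0,0,0]]}'
```

```text
clock: 2.82
tcp_pos: [0.4914, 0.037, 0.1602]
orientation: [0.001, 0.762, 0.648, 0.001]
contact_force: [-2.8, 3.0, 16.5]
opening: 0.0007
grasp_force: 7.8
clock: 3.23
tcp_pos: [0.4915, 0.037, 0.16]
orientation: [0.002, 0.762, 0.648, 0.002]
contact_force: [-7.5, 3.4, 29.4]
opening: 0.0003
grasp_force: 14.3
```

The head is firmly at its stop, with z down 8 mm and 29 N of force. I'll hold it for over a second, then rise and open.

```bash
Z='{"dp":[[0,0,0],[0,0,0],[0,0,0],[0,0,0],[0,0,0]],"dr":[[0,0,0],[0,0,0],[0,0,0],[0,0,0],[0,0,0]]}'
python3 -m crank '{"dp":[[0,0,0],[0,0,0],[0,0,0],[0,0,0],[0,0,0]],"dr":[[0,0,0],[0,0,0],[0,0,0],[0,0,0],[0,0,0]]}' >/dev/null
python3 -m crank '{"dp":[[0,0,0],[0,0,0],[0,0,0],[0,0,0],[0,0,0]],"dr":[[0,0,0],[0,0,0],[0,0,0],[0,0,0],[0,0,0]]}' >/dev/null
python3 -m crank '{"dp":[[0,0,0],[0,0,0],[0,0,0],[0,0,0],[0,0,0]],"dr":[[0,0,0],[0,0,0],[0,0,0],[0,0,0],[0,0,0]]}'
python3 -m crank '{"dp":[[0,0,-5],[0,0,-16],[0,0,-26],[0,0,-36],[0,0,-36]],"dr":[[0,0,0],[0,0,0],[0,0,0],[0,0,0],[0,0,0]]}'
python3 -m crank '{"dp":[[0,0,0],[0,0,0],[0,0,0],[0,0,0],[0,0,0]],"dr":[[0,0,0],[0,0,0],[0,0,0],[0,0,0],[0,0,0]]}' 93
python3 -c "
from h import *
to([.4907,.035,.105])"
```

```text
clock: 4.48
tcp_pos: [0.4915, 0.037, 0.16]
orientation: [0.002, 0.762, 0.648, 0.002]
contact_force: [-8.0, 3.2, 28.6]
opening: 0.0007
grasp_force: 14.3
clock: 4.9
tcp_pos: [0.4916, 0.0364, 0.1939]
orientation: [0.001, 0.762, 0.648, 0.001]
contact_force: [0.3, 0.3, -0.2]
opening: 0.0004
grasp_force: 0.0
clock: 5.32
tcp_pos: [0.4901, 0.0368, 0.1913]
orientation: [-0.0, 0.762, 0.648, -0.0]
contact_force: [0.4, 0.8, 0.3]
opening: 0.0287
grasp_force: 0.0
dp mm [-1.6  1.  86.3] j [-0.153  0.175  1.712  0.     1.256  0.009] tcp [0.4901 0.0368 0.1913] t 5.3167 zaxis [-0.001  0.    -1.   ] yaxis [ 0.987 -0.16  -0.001] F [0.4 0.8 0.3] T [-0.1   0.06  0.03]
```

```bash
python3 -m crank '{"dp":[[0,0,0],[0,0,0],[0,0,0],[0,0,0],[0,0,0]],"dr":[[0,0,0],[0,0,0],[0,0,0],[0,0,0],[0,0,0]]}' 
python3 -m crank '{"dp":[[0,0,0],[0,0,0],[0,0,0],[0,0,0],[-1,0,0]],"dr":[[0,0,0],[0,0,0],[0,0,0],[0,0,0],[0,0,0]]}' 
python3 -c "
from h import *
to([.4907,.035,.105])"
```

```text
clock: 5.73
tcp_pos: [0.4904, 0.0367, 0.1919]
orientation: [0.0, 0.762, 0.648, 0.0]
contact_force: [0.0, -0.3, -0.7]
opening: 0.0625
grasp_force: 0.0
clock: 6.15
tcp_pos: [0.4903, 0.0358, 0.1919]
orientation: [-0.0, 0.762, 0.648, 0.0]
contact_force: [0.2, 0.2, 0.3]
opening: 0.0921
grasp_force: 0.0
dp mm [-0.8  0.6 86.9] j [-0.154  0.174  1.712  0.     1.256  0.006] tcp [0.4903 0.0358 0.1919] t 6.15 zaxis [ 0.  0. -1.] yaxis [ 0.987 -0.16   0.   ] F [0.2 0.2 0.3] T [-0.09  0.08 -0.01]
```

```bash
python3 -m crank '{"dp":[[-0.8,0.6,20],[-0.8,0.6,40],[-0.8,0.6,60],[-0.8,0.6,76],[-0.8,0.6,86]],"dr":[[0,0,0],[0,0,0],[0,0,0],[0,0,0],[0,0,0]]}' 
python3 -m crank '{"dp":[[0,0,0],[0,0,0],[0,0,0],[0,0,0],[0,0,0]],"dr":[[0,0,0],[0,0,0],[0,0,0],[0,0,0],[0,0,0]]}' 40 28
python3 -m crank '{"dp":[[0,0,0],[0,0,0],[0,0,0],[0,0,0],[0,0,0]],"dr":[[0,0,0],[0,0,0],[0,0,0],[0,0,0],[0,0,0]]}'
python3 -c "
from h import *
to([.4907,.035,.105])"
```

```text
clock: 6.57
tcp_pos: [0.4897, 0.0349, 0.1042]
orientation: [-0.001, 0.762, 0.648, -0.001]
contact_force: [-0.3, -0.9, 0.3]
opening: 0.0931
grasp_force: 0.0
clock: 6.98
tcp_pos: [0.4915, 0.0348, 0.1069]
orientation: [0.001, 0.762, 0.648, 0.001]
contact_force: [0.5, -0.2, 0.6]
opening: 0.0644
grasp_force: 0.0
clock: 7.4
tcp_pos: [0.4912, 0.0348, 0.1063]
orientation: [0.0, 0.762, 0.648, 0.0]
contact_force: [0.2, -0.0, 3.0]
opening: 0.0475
grasp_force: 28.0
dp mm [ 0.1 -0.5  1.3] j [-0.156  0.265  1.827  0.     1.049  0.005] tcp [0.4912 0.0348 0.1063] t 7.4 zaxis [ 0.001 -0.    -1.   ] yaxis [ 0.987 -0.16   0.001] F [ 0.2 -0.   3. ] T [-0.07  0.   -0.02]
```

Gripped, with an opening of 47.5 mm matching the 48 mm cap. Next I try one way, in tool +z (clockwise from above), by 0.3 rad.

```bash
python3 -m crank '{"dp":[[0,0,0],[0,0,0],[0,0,0],[0,0,0],[0,0,0]],"dr":[[0,0,0.06],[0,0,0.12],[0,0,0.18],[0,0,0.24],[0,0,0.24]]}'
python3 -c "
from h import *
to([.4907,.035,.105])"
```

```text
clock: 7.82
tcp_pos: [0.4908, 0.0347, 0.1063]
orientation: [0.0, 0.834, 0.552, -0.0]
contact_force: [-1.9, 0.9, 5.0]
opening: 0.0474
grasp_force: 28.0
dp mm [ 0.2 -0.2  1.3] j [-1.560e-01  2.650e-01  1.827e+00 -1.000e-03  1.049e+00  2.460e-01] tcp [0.4908 0.0347 0.1063] t 7.8167 zaxis [ 0.    -0.001 -1.   ] yaxis [ 0.92  -0.391  0.001] F [-1.9  0.9  5. ] T [-0.14  0.31  0.34]
```

```bash
python3 -m crank '{"dp":[[0,0,0],[0,0,0],[0,0,0]],"dr":[[0,0,0.05],[0,0,0.1],[0,0,0.1]]}' >/dev/null
python3 -c "
from h import *
to([.4907,.035,.105])"
```

```text
dp mm [0.3 0.2 1.3] j [-1.560e-01  2.650e-01  1.827e+00 -1.000e-03  1.050e+00  3.450e-01] tcp [0.4904 0.0348 0.1063] t 8.0667 zaxis [-0. -0. -1.] yaxis [ 0.877 -0.48  -0.   ] F [-2.5 -1.1  6.6] T [-0.06  0.47  0.48]
```

Torque climbs to 0.48 N·m, so that is the tight way. I'm turning it the other way.

```bash
python3 -m crank '{"dp":[[0,0,0],[0,0,0],[0,0,0],[0,0,0],[0,0,0]],"dr":[[0,0,-0.1],[0,0,-0.2],[0,0,-0.3],[0,0,-0.4],[0,0,-0.5]]}' >/dev/null
python3 -c "
from h import *
to([.4907,.035,.105])"
python3 -m crank '{"dp":[[0,0,0],[0,0,0],[0,0,0],[0,0,0],[0,0,0]],"dr":[[0,0,-0.1],[0,0,-0.2],[0,0,-0.3],[0,0,-0.4],[0,0,-0.4]]}' >/dev/null
python3 -c "
from h import *
to([.4907,.035,.105])"
```

```text
dp mm [ 0.2 -0.4  1.3] j [-0.156  0.265  1.827  0.     1.049 -0.162] tcp [0.4911 0.0348 0.1063] t 8.4833 zaxis [ 0.001 -0.    -1.   ] yaxis [1.    0.005 0.001] F [0.2 0.2 4.5] T [-0.1   0.15 -0.03]
dp mm [ 0.4 -0.3  1.3] j [-0.156  0.265  1.827  0.     1.049 -0.56 ] tcp [0.4911 0.0348 0.1063] t 8.9 zaxis [ 0.001 -0.    -1.   ] yaxis [0.92  0.393 0.001] F [0.1 0.  4.7] T [-0.06  0.07  0.04]
```

Torque is near zero, so the cap is turning freely. The wrist is 0.57 rad past the start, and I'm continuing by 1.0 rad more.

```bash
python3 -m crank '{"dp":[[0,0,0],[0,0,0],[0,0,0],[0,0,0],[0,0,0]],"dr":[[0,0,-0.1],[0,0,-0.2],[0,0,-0.3],[0,0,-0.4],[0,0,-0.5]]}' >/dev/null
python3 -m crank '{"dp":[[0,0,0],[0,0,0],[0,0,0],[0,0,0],[0,0,0]],"dr":[[0,0,-0.1],[0,0,-0.2],[0,0,-0.3],[0,0,-0.4],[0,0,-0.5]]}' >/dev/null
python3 -c "
from h import *
to([.4907,.035,.105])"
```

```text
dp mm [0.7 0.4 1.3] j [-0.157  0.265  1.827 -0.     1.048 -1.558] tcp [0.4913 0.0345 0.1063] t 9.7333 zaxis [ 0.001 -0.001 -1.   ] yaxis [ 0.169  0.986 -0.   ] F [ 0.9 -2.7  4.1] T [-0.34 -0.06 -0.12]
```

```bash
python3 -m crank '{"dp":[[0,0,-2],[0,0,-4],[0,0,-6],[0,0,-8],[0,0,-8]],"dr":[[0,0,0],[0,0,0],[0,0,0],[0,0,0],[0,0,0]]}'
```

```text
clock: 10.15
tcp_pos: [0.4911, 0.0345, 0.1143]
orientation: [0.0, 0.087, 0.996, -0.0]
contact_force: [2.6, -2.4, -0.6]
opening: 0.048
grasp_force: 28.0
```

Free to lift, with the load close to the cap's weight. I'm lifting straight up.

```bash
python3 -m crank '{"dp":[[0,0,-10],[0,0,-20],[0,0,-30],[0,0,-40],[0,0,-50]],"dr":[[0,0,0],[0,0,0],[0,0,0],[0,0,0],[0,0,0]]}' >/dev/null
python3 -m crank '{"dp":[[0,0,-10],[0,0,-20],[0,0,-28],[0,0,-32],[0,0,-32]],"dr":[[0,0,0],[0,0,0],[0,0,0],[0,0,0],[0,0,0]]}'
python3 -m crank '{"dp":[[0,0,0],[0,0,0],[0,0,0],[0,0,0],[0,0,0]],"dr":[[0,0,0],[0,0,0],[0,0,0],[0,0,0],[0,0,0]]}'
python3 -c "
from h import *
im,d=snapshot('side');cv2.imwrite('pics/s2.png',im)
cv2.imwrite('pics/s2c.png',cv2.resize(im[110:270,220:380],None,fx=3.5,fy=3.5,interpolation=cv2.INTER_CUBIC))"
```

```text
clock: 10.98
tcp_pos: [0.4913, 0.0348, 0.1971]
orientation: [0.001, 0.086, 0.996, -0.0]
contact_force: [-1.2, 0.0, -1.0]
opening: 0.0479
grasp_force: 28.0
clock: 11.4
tcp_pos: [0.4905, 0.0349, 0.1955]
orientation: [-0.0, 0.086, 0.996, 0.0]
contact_force: [0.3, 0.3, -1.0]
opening: 0.0477
grasp_force: 28.0
```

View pics/s2c.png

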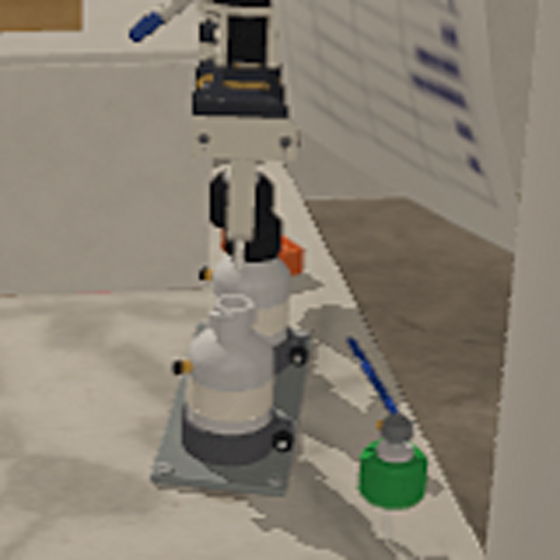

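The crop shows the cap held at about (240,205), its white dip tube ending at (238,262). That is clear of the open neck at (236,300), and the right sprayer's black cap is visible behind at about (262,230).

```bash
python3 -c "
from bench import *
print(close_job())"
```

```text
the job is handed in; nothing more can be done
None
```

I handed the job in with the left sprayer's cap held upright about 89 mm above its seat, dip tube clear of the neck: its head had been held at the stop for over a second, and the cap came off anticlockwise (right-hand thread), with the right sprayer and the other things left alone; the judge gave no verdict.

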